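Zero the needle-depth gauge with its thumbwheel and load it in the processor's dock

ROBOT

A 6-joint arm with a two-finger parallel gripper is mounted at the origin on the work surface. World frame = base frame: x ahead of the robot, y to its left, z up, the work surface at z = 0. Lengths are in mm, angles in degrees, forces in N, time in s.
With the tool pointing down it reaches from about 275 to 825 mm from the base axis. Payload 4.9 kg.
Tool frame: the origin (TCP) lies midway between the tips of the shut fingers; the grasp point (between the pads) lies 19 mm behind it; z points along the fingers, y is the direction in which the jaws open and shut (so a half turn about z gives the same grasp; the last joint's range is limited). The gripper opens to 85 mm and grips with 20 to 120 N. Pads are 22 mm wide; open, the fingers measure 114 mm over their backs; the gripper's body (76 mm by 85 mm) begins 54 mm behind the grasp point. The pads swing forward as they close: fully open they stand 13 mm farther back than shut.
Start: joints at [-79.996, 18.69, -11.035, 60.275, 0, 82.311], TCP at [167.166, -523.998, 231.281] pointing down, gripper open.
Joint ranges: [-152.03, 152.03], [-55.5, 102.48], [-74.3, 77.21], [-110.64, 120.58], [-84.22, 78.4], [-180, 180]. Speed limits (degrees/s): [147.25, 147.25, 180, 180, 180, 180].

INTERFACE

Orientations are given as a 3x3 rotation matrix whose columns are the frame's x, y, z axes.
In Python, from plant import * gives the robot as it stands.
- The arm moves only by the tool play_rows, never from a script. Its argument "moves" is a list that holds one entry, the list of rows, each a list of 5 numbers: the shift along the tool's x, y, z in units of 30 mm (1.0 is 30 mm), then the turn about the tool's z in degrees, then the opening in per cent of the stroke, from 0 (shut) to 100 (fully open). A call has 1 to 12 rows; each row shifts and turns the commanded pose from where the row before left it, along the tool's axes as they then stand; what a row does not reach is not made up. A row lasts 1/8 s, in which the tool goes at most 62.5 mm and 10.7 degrees, less where a joint would pass 70% of its speed; a pose out of reach is approached as far as the arm can. A call is refused whole if a number of a shift passes 1 or a number of a turn 10.7, either way. A call with a gripper value outside its range is refused whole. The fingers move at their own pace and stop on an object; "grip_force" is the grip in N (left out, the last holds). Time passes only in rows, so rows that do not move let the fingers close. It gives the time, the measured TCP pose, the force and the opening at its end, in the units of the state.
- sense(): the state, without advancing time (a new reading comes with each control period).
- capture(name): name is "scene" or "side" or "wrist"; returns (picture, depth): 480x640x3 uint8, red, green, blue; 480x640 float32, mm along the optical axis (not along the pixel's ray), 0 where there is no reading.
- camera_params(name): a dict with "intrinsics" (3x3 intrinsics, pixels), "extrinsics" (4x4, takes a point from world to camera coordinates); the wrist camera has in their place "hand_eye" (4x4, takes a point from camera to tool coordinates, whose origin is the TCP and whose axes are the flange's). Camera axes: x right, y down, z forward; pixel columns grow to the right and rows downward; lengths in mm; the calibration is good to about 2 mm. A picture is of the moment at which its call begins: read the wrist's pose just before it. camera_params takes no time and is no camera call.
- job_done(): hands the job in, once; it reports no verdict.
Trained networks look in the newest picture that a camera, given by its name, has taken for a name from the list of things; names that differ only in an ending like _2 or _b are one class to them, and where a whole thing is asked for, a point or a joint stands for the part that bears it (a point fixed in the world has none). Each returns a list of dicts, best first, with "score" (0 to 1); they miss things now and then, are a little off and sometimes report something else, mostly with a low value. They report only what shows in the picture. A call takes as long as a camera call. They do not tell look-alikes from the thing itself.
- silhouettes(camera, name): "mask" (480x640 bool, what is visible of it) and "pixel" ([row, column] in pixels, amid what is visible of it).
- spot_point(camera, name): "pixel" ([row, column] in pixels: a listed point, or the origin of a listed thing).
The state is a dict: "time_s": time; "joint_pos": joint angles; "qvel": joint speeds; "effort": joint torques, N m; "position": TCP position; "orientation": TCP orientation; "wrist_force": force on the tool from outside, world axes, zero at the start; "moment": the same for the moment, N m; "grip_width": finger opening in mm.
Only numpy, scipy, OpenCV 4.12 (cv2) and the standard library are available. Lean on these libraries where they do the work, as an engineer would, in place of code of your own. Each camera call takes 0.05 s, during which the arm holds its last target.

TASK

Take the small grey depth gauge out of its wooden storage cradle and stand it on the black rubber pad, let go of it, and roll its recessed thumbwheel with a light fingertip until the white index bar, which runs right across the little drum in the window, is level with the black zero line. Then take the gauge again by its two short ends and lower it gently, wheel up, all the way down between the two walls of the aluminium dock, about centred along them, and leave it there with the bar still on the line. Leave the jar, the beaker and the screwdriver where they are.

Things in the scene. Friction and masses are not known exactly. Their poses are not given: they have to be found in the camera images.
- gauge_center (a point): Centre of the depth gauge, a loose painted grey block 60 mm long (its x), 40 mm wide (its y) and 44 mm high (z up), 0.3 to 0.45 kg; this point is 22 mm above its underside. A steel thumbwheel is let into its top, and beside it (at y = +11 mm) a window shows an index drum.
- wheel_top (a point): Highest point of the thumbwheel's exposed rim at rest, 6 mm above the gauge's flat top, 50 mm above its underside, at y = -6 mm, half-way along the gauge. The wheel is steel, ribbed, 32 mm across and 10 mm thick, its axle along the gauge's y; only a hump 25 mm long shows. The rim needs about 2 N along it to turn, and the wheel keeps its setting when let go. Axes as the gauge's.
- wheel_axle (a point): Centre of the wheel at rest, 16 mm below its top. The axle is sprung: pressed from above the wheel sinks at about 3 N per mm after the first 1.5 N, up to 4 mm, then goes solid. A fingertip pressing with 4 to 8 N turns it without slip and without pushing the gauge along the pad; over 20 N would damage it. Axes as the gauge's.
- wheel (a joint): Angle (rad) of the wheel; 0 means the index bar is level with the zero line. The index is a white bar 2 mm wide right across a black drum of 9 mm radius on the wheel's shaft. It grows as the top of the rim is dragged towards the gauge's +x (1 rad for 16 mm of rim), and stops at -3 and 3. It starts between -2.6 and -1.2: the bar is down on the -x side, mostly out of sight.
- window (a point): Centre of the index window in the gauge's top, 24 x 8 mm, 44 mm above the underside, at y = +11 mm. The zero line (black, 2 mm wide) is on both its banks, half-way along the gauge. The drum turns 1 mm below. Ahead of the index bar it bears ten thin short white dashes 0.25 rad apart, 0.5 to 2.75 rad away, each longer the nearer it is to the bar. Axes as the gauge's.
- cradle_floor (a point): Centre of the storage cradle's floor, where the gauge stands at first. Fixed, wood: base 80 x 56 mm, 6 mm thick (this point is on its top), two end walls 7 mm thick and 48 mm high above the floor across its x, 65 mm apart. They hide the gauge's short ends; its long sides are free to be grasped.
- pad_top (a point): Centre of the top of the fixed black rubber pad, 130 x 130 mm and 3 mm thick, square to its axes.
- dock_floor (a point): Centre of the dock's floor, where the gauge must end. Fixed, aluminium: base 84 x 61 mm, 6 mm thick (this point is on its top), two walls along its x 40 mm long, 8 mm thick, 48 mm high above the floor, 45 mm apart. The gauge goes between them, its length along the dock's x, either way round, 2.5 mm free each side; its short ends stick out 10 mm past the walls and are held to put it in.
- jar: Bystander: amber glass jar with a white cap, 42 mm across, 62 mm high, origin at the centre of its underside.
- beaker: Bystander: glass beaker, 60 mm across, 75 mm high, origin at the centre of its underside.
- driver: Bystander: screwdriver 160 mm long lying on the bench, about along its x, origin at its underside.
Mind the look-alikes: they are no part of the job. Leave any blue look-alike of the part that bears dock_floor alone.

How it is judged (in metres and radians):
On the way, in this order (a step that is already met when the one before it is completed fails the run):
1. the gauge stands upright on the pad, released (x of gauge_center in the frame of pad_top between -0.06 and 0.06 m and y of gauge_center in the frame of pad_top between -0.06 and 0.06 m and z of gauge_center in the frame of pad_top between 0.018 and 0.026 m and angle between gauge_center's own z axis and vertical below 0.12 rad and contact force between the fingers and gauge below 0.05 N and linear speed of gauge below 0.02 m/s), for 0.2 s.
2. the index bar is rolled to within 0.2 rad of wheel (1.8 mm) of the zero line with the gauge on the pad, the fingers off the gauge and its wheel (all of step 1 and value of joint wheel between -0.2 and 0.2 rad), for 0.2 s.
At the end, for the whole second after the job is handed in: The gauge rests upright, wheel up, on the dock's floor between its walls (within 10 mm of centred along them, 6 mm across), released and still, with the wheel within 0.2 rad of zero (the bar within 1.8 mm of the zero line) (x of gauge_center in the frame of dock_floor between -0.01 and 0.01 m and y of gauge_center in the frame of dock_floor between -0.006 and 0.006 m and z of gauge_center in the frame of dock_floor between 0.018 and 0.025 m and angle between gauge_center's own z axis and vertical below 0.08 rad and angle between the x axis of gauge_center and the x axis of dock_floor, either way round below 0.15 rad and value of joint wheel between -0.2 and 0.2 rad and contact force between the fingers and gauge below 0.05 N and linear speed of gauge below 0.02 m/s); the robot touches nothing.
It fails at once if the thumbwheel is pressed with more than 20 N (contact force between the fingers and wheel above 20 N).
It fails at once if the gauge is dropped into the dock (moves faster than 0.35 m/s between the dock's walls) (horizontal distance between gauge_center and dock_floor below 0.02 m and z of gauge_center in the frame of dock_floor below 0.06 m and linear speed of gauge above 0.35 m/s).
It fails at once if the jar is moved by more than 30 mm (distance of jar from where it was at the start of the episode above 0.03 m).
It fails at once if the beaker is moved by more than 30 mm (distance of beaker from where it was at the start of the episode above 0.03 m).
It fails at once if the screwdriver is moved by more than 30 mm (distance of driver from where it was at the start of the episode above 0.03 m).
It also fails if it takes over 72 s, if anything falls off the work surface, if the arm or the gripper's body presses on something with over 40 N, if the wrist force passes 120 N, or if a joint passes its speed limit or range.

## Working session

There is one attempt and no reset: what is moved stays moved. The work goes in short steps, Python scripts to look and compute and a tool call to move; the robot and the scene stay as the last step left them, time stands still between calls to the robot, and variables do not carry over. Pictures are saved under pics/ and viewed, and the job is handed in when it is done.

Besides the shell and the picture viewer there is one more tool, called after "Request:" in YAML: its name, and indented under it one key for each argument. play_rows: Moves the arm, as the interface text tells. Its arguments: {"type":"object","properties":{"moves":{"type":"array"},"grip_force":{"type":"number"}},"required":["moves"]}

```bash
ls; mkdir -p pics; cat > h.py <<'E'
from plant import *
import numpy as np, cv2
def save(n,im): cv2.imwrite('pics/'+n+'.png',cv2.cvtColor(im,cv2.COLOR_RGB2BGR))
def world(cam,r,c,d,st=None):
    p=camera_params(cam);K=np.array(p['intrinsics'])
    pc=np.array([(c-K[0,2])/K[0,0]*d,(r-K[1,2])/K[1,1]*d,d,1])
    if cam=='wrist':
        st=st or sense();T=np.eye(4);T[:3,:3]=st['orientation'];T[:3,3]=st['position']
        return (T@np.array(p['hand_eye'])@pc)[:3]
    return (np.linalg.inv(np.array(p['extrinsics']))@pc)[:3]
def ptz(cam,r,c,z,st=None):
    a=world(cam,r,c,100,st);b=world(cam,r,c,1000,st)
    return a+(b-a)*(z-a[2])/(b[2]-a[2])
def proj(cam,P,st=None):
    p=camera_params(cam);K=np.array(p['intrinsics'])
    if cam=='wrist':
        st=st or sense();T=np.eye(4);T[:3,:3]=st['orientation'];T[:3,3]=st['position']
        E=np.linalg.inv(T@np.array(p['hand_eye']))
    else: E=np.array(p['extrinsics'])
    q=E@np.append(P,1);u=K@q[:3];return u[1]/u[2],u[0]/u[2]
E
cat > a.py <<'E'
from h import *
np.set_printoptions(precision=2,suppress=True)
s=sense();print(s)
for c in ['scene','side','wrist']:
    im,d=capture(c);save(c+'0',im);np.save(c+'0d.npy',d);np.save(c+'0.npy',im)
for c in ['scene','side']:
    p=camera_params(c);E=np.linalg.inv(p['extrinsics']);print(c,E[:3,3],E[:3,2],p['intrinsics'][0][0])
    for n in ['gauge_center','cradle_floor','pad_top','dock_floor','jar','beaker','driver']:
        print(n,[(np.round(r['pixel']).tolist(),round(r['score'],2)) for r in spot_point(c,n)])
print(camera_params('wrist'))
E
python3 a.py
```

```text
pics
{'time_s': 0.0, 'joint_pos': array([-79.99,  18.73, -11.09,  60.27,   0.  ,  82.31]), 'qvel': array([ 0.05, -0.02, -0.06,  0.06,  0.02,  0.09]), 'effort': array([  0.  , -44.34,  26.24,   0.02,  -0.  ,  -0.  ]), 'position': array([ 167.08, -523.4 ,  230.5 ]), 'orientation': array([[ 0.95,  0.3 , -0.  ],
       [ 0.3 , -0.95,  0.  ],
       [ 0.  , -0.  , -1.  ]]), 'wrist_force': array([-0.21, -0.14, -0.39]), 'moment': array([ 0.02, -0.03,  0.01]), 'grip_width': 85.60564484184562}
scene [1225.75  175.18  928.19] [-0.6  -0.14 -0.78] 595.0868659146703
gauge_center [([190.0, 207.0], 0.94)]
cradle_floor [([196.0, 205.0], 0.77)]
pad_top [([253.0, 293.0], 0.95), ([330.0, 374.0], 0.54)]
dock_floor [([266.0, 484.0], 0.91), ([268.0, 422.0], 0.69)]
jar [([330.0, 371.0], 0.75)]
beaker [([306.0, 224.0], 0.78)]
driver [([327.0, 284.0], 0.85)]
side [237.13 441.16 703.8 ] [ 0.43 -0.5  -0.75] 465.58140535133725
gauge_center [([215.0, 468.0], 0.87)]
cradle_floor [([224.0, 468.0], 0.58)]
pad_top [([259.0, 363.0], 0.96), ([233.0, 292.0], 0.65)]
dock_floor [([357.0, 283.0], 0.82), ([432.0, 242.0], 0.77)]
jar [([283.0, 249.0], 0.65), ([204.0, 336.0], 0.18)]
beaker [([206.0, 340.0], 0.64)]
driver [([234.0, 293.0], 0.79)]
{'intrinsics': array([[338.11,   0.  , 314.99],
       [  0.  , 338.11, 238.56],
       [  0.  ,   0.  ,   1.  ]]), 'hand_eye': array([[  -0.  ,   -0.96,   -0.28,   71.6 ],
       [   1.  ,   -0.  ,    0.  ,    0.39],
       [  -0.  ,   -0.28,    0.96, -142.03],
       [   0.  ,    0.  ,    0.  ,    1.  ]])}
```

View pics/scene0.png

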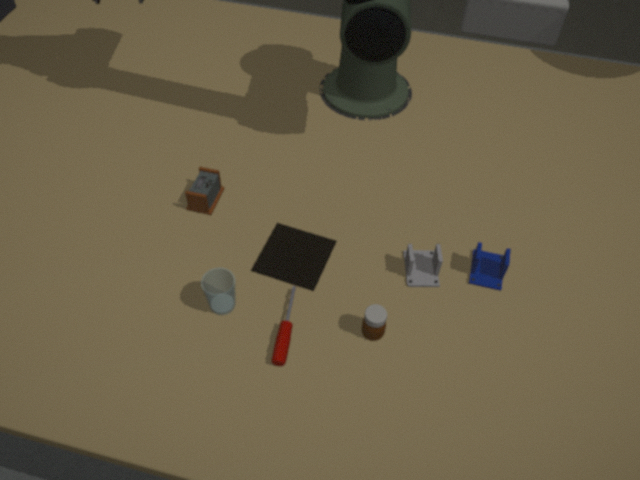

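View pics/side0.png

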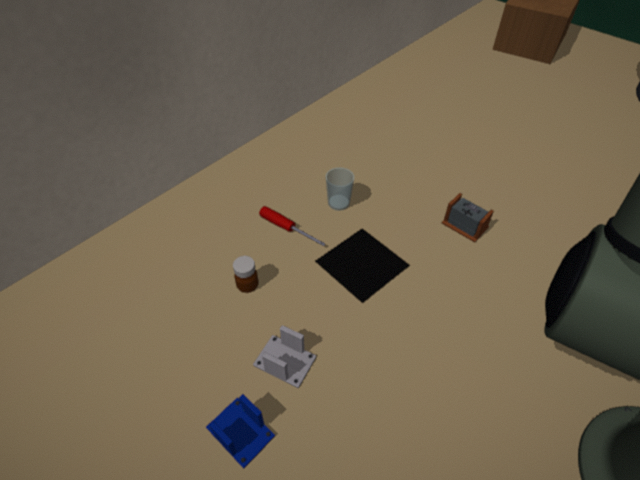

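View pics/wrist0.png

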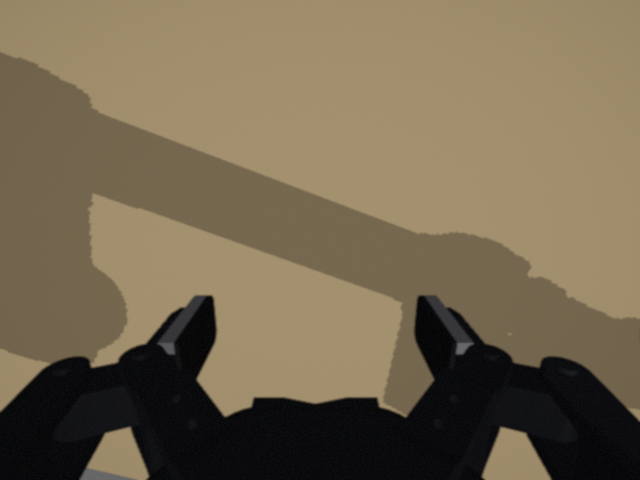

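The grey gauge in its wooden cradle is at about (190,207) in scene and (217,468) in side, and I see no second gauge. The pad is at (255,295) and the screwdriver at (327,284). There are two docks in scene: the aluminium one at (268,423), which I choose, and the blue look-alike at (268,490). In side they are at (357,285) and (432,242).

```bash
cat > b.py <<'E'
from h import *
np.set_printoptions(precision=1,suppress=True)
for cam,L in {'scene':[('gauge',190,207,28),('cradle',196,205,6),('pad',255,294,3),('dock',268,422,6),('blue',266,490,6),('jar',330,374,0),('beaker',306,222,0),('driver',327,284,0),('drv tip',290,293,0),('drv end',362,279,0)],'side':[('gauge',215,468,28),('cradle',224,468,6),('pad',264,363,3),('dock',357,283,6),('jar',285,247,0),('beaker',206,338,0),('drvtip',246,327,0)]}.items():
    for n,r,c,z in L: print(cam,n,ptz(cam,r,c,z))
im=np.load('scene0.npy');d=np.load('scene0d.npy')
a=cv2.resize(im[150:230,160:250],(400,356),interpolation=cv2.INTER_CUBIC)
b=cv2.resize(im[230:300,390:480],(400,311),interpolation=cv2.INTER_CUBIC)
i2=np.load('side0.npy')
c=cv2.resize(i2[180:250,430:510],(400,350),interpolation=cv2.INTER_CUBIC)
e=cv2.resize(i2[310:400,240:330],(400,400),interpolation=cv2.INTER_CUBIC)[:311]
pad=lambda x,h:np.vstack([x,np.zeros((h-len(x),400,3),np.uint8)])
out=np.vstack([np.hstack([pad(a,356)[:,:],pad(c,356)]),np.hstack([b,e])])[:600]
save('crops0',np.clip(out.astype(float)*1.6,0,255).astype(np.uint8))
E
python3 b.py
```

```text
scene gauge [ 453.6 -242.5   28. ]
scene cradle [ 452.1 -250.5    6. ]
scene pad [550.5 -28.1   3. ]
scene dock [518.  218.4   6. ]
scene blue [478.5 344.8   6. ]
scene jar [672.8 155.3  -0. ]
scene beaker [ 696.2 -123.9    0. ]
scene driver [709.   -1.7   0. ]
scene drv tip [628.1  -8.    0. ]
scene drv end [777.5   9.6   0. ]
side gauge [ 454.5 -254.1   28. ]
side cradle [ 448.3 -253.7    6. ]
side pad [545.5 -27.6   3. ]
side dock [520.9 213.5   6. ]
side jar [675.6 153.    0. ]
side beaker [ 685.8 -118.3    0. ]
side drvtip [628.5 -17.4   0. ]
```

View pics/crops0.png

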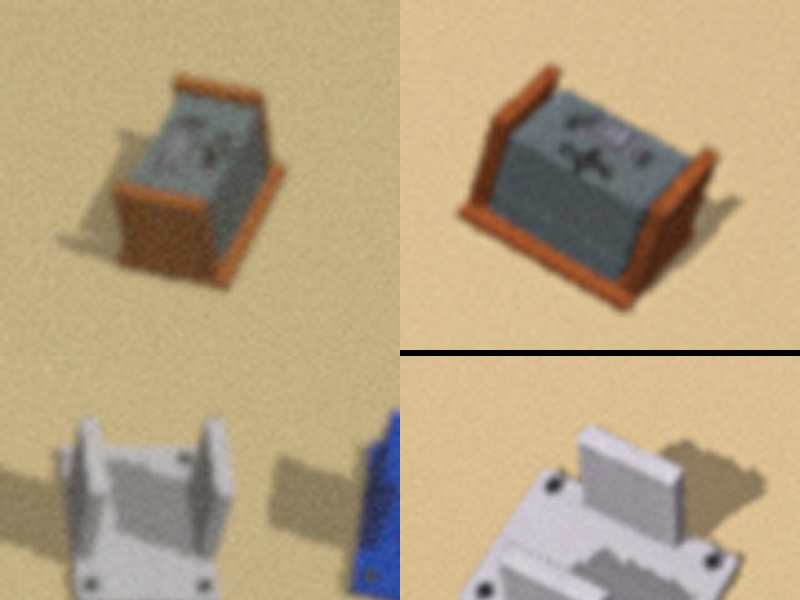

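The crops confirm it: a grey gauge with a wheel hump and window sits between the cradle's wooden end walls, and the bare-metal dock is to the left of the blue one. Next I move the wrist camera over the cradle.

```bash
cat > go.py <<'E'
from h import *
import sys
def delta(x,y,z,yaw=None,s=None):
    s=s or sense();R=np.array(s['orientation']);p=np.array(s['position'])
    cur=np.degrees(np.arctan2(R[1,0],R[0,0]))
    d=R.T@(np.array([x,y,z])-p)
    print('t',round(s['time_s'],2),'pos',p.round(1),'yaw',round(cur,2),'F',np.round(s['wrist_force'],1),'w',round(s['grip_width'],1),'j',np.round(s['joint_pos'],0))
    print('tool d mm',d.round(1),'units',(d/30).round(3), 'turn about tool z', None if yaw is None else round(-(((yaw-cur)+180)%360-180),1))
if __name__=='__main__': delta(*[float(a) for a in sys.argv[1:]])
E
python3 go.py 453 -250 150
```

```text
t 0.85 pos [ 167.2 -524.   231.3] yaw 17.69 F [-1.1 -0.5 -0.4] w 85.4 j [-80.  19. -11.  60.   0.  82.]
tool d mm [ 355.6 -174.2   81.3] units [11.852 -5.806  2.71 ] turn about tool z None
```

Request:
play_rows:
  moves:
    - [[1,-0.5,0.2,0,100],[1,-0.5,0.2,0,100],[1,-0.5,0.2,0,100],[1,-0.5,0.2,0,100],[1,-0.5,0.2,0,100],[1,-0.5,0.2,0,100],[1,-0.5,0.2,0,100],[1,-0.5,0.2,0,100],[1,-0.5,0.2,0,100],[1,-0.5,0.2,0,100],[1,-0.5,0.4,0,100],[0.85,-0.3,0.3,0,100]]

```text
time_s: 2.35
position: [453.7, -249.1, 150.0]
orientation: [[0.952, 0.305, 0.0], [0.305, -0.952, 0.0], [0.0, -0.0, -1.0]]
wrist_force: [-0.9, -0.8, 0.4]
grip_width: 85.3
```

Request:
play_rows:
  moves:
    - [[0,0,0,0,100],[0,0,0,0,100]]

```text
time_s: 2.6
position: [452.7, -250.5, 150.4]
orientation: [[0.953, 0.304, -0.0], [0.304, -0.953, -0.0], [-0.0, 0.0, -1.0]]
wrist_force: [-0.4, -0.0, 1.0]
grip_width: 85.3
```

```bash
python3 - <<'E'
from h import *
s=sense();print(s['position'],s['time_s'])
im,d=capture('wrist');save('w1',im);np.save('w1.npy',im);np.save('w1d.npy',d)
for n in ['gauge_center','wheel_top','window','cradle_floor']:
    for r in spot_point('wrist',n): print(n,np.round(r['pixel']),round(r['score'],2))
import pickle;pickle.dump(s,open('w1s.pkl','wb'))
E
```

```text
[ 452.67670106 -250.46193683  150.40711176] 2.6
gauge_center [224. 311.] 0.82
wheel_top [241. 319.] 0.8
window [229. 299.] 0.61
```

View pics/w1.png

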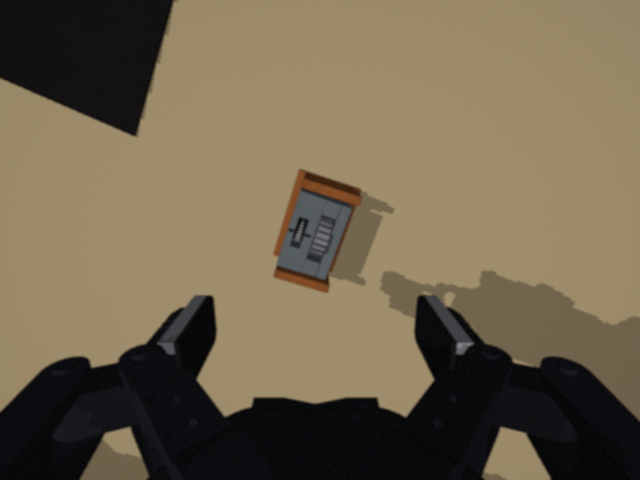

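The gauge top is at about (235,317). The window at (232,300) is on the image left (world +y) and the wheel at (239,321) on the right, so the gauge's +x points up in the image. I fit its outline next.

```bash
python3 - <<'E'
from h import *
import pickle
np.set_printoptions(precision=1,suppress=True)
s=pickle.load(open('w1s.pkl','rb'));im=np.load('w1.npy');d=np.load('w1d.npy')
save('w1c',np.clip(1.8*cv2.resize(im[160:300,260:400],(600,600),interpolation=cv2.INTER_CUBIC).astype(float),0,255).astype(np.uint8))
print('depth',d[235,312],world('wrist',235,312,d[235,312],s),world('wrist',260,300,d[260,300],s))
hsv=cv2.cvtColor(im,cv2.COLOR_RGB2HSV)
# orange cradle end walls & grey
o=((hsv[...,0]<12)&(hsv[...,1]>140)).astype(np.uint8);print(o.sum())
pts=[(224,311,28),(241,319,56),(229,299,50)]
for r,c,z in pts: print(ptz('wrist',r,c,z,s))
# grey region from depth at z 45..53
rr,cc=np.mgrid[160:300,260:400]
W=np.array([world('wrist',r,c,d[r,c],s) if d[r,c]>0 else [0,0,0] for r,c in zip(rr.ravel(),cc.ravel())])
sat=hsv[160:300,260:400,1].ravel();hue=hsv[160:300,260:400,0].ravel()
g=(W[:,2]>44)&(W[:,2]<56)&((hue>40)|(sat<40))
print(g.sum(),W[g].mean(0));print(cv2.minAreaRect(W[g][:,:2].astype(np.float32)))
gl=(W[:,2]>50)&(hue<14)&(sat>140);print(gl.sum(),cv2.minAreaRect(W[gl][:,:2].astype(np.float32)))
E
```

```text
depth 252.61522 [ 454.6 -248.    49.4] [ 433.5 -245.1   51. ]
188
[ 457.3 -246.1   28. ]
[ 453.6 -253.7   56. ]
[ 456.3 -237.4   50. ]Traceback (most recent call last):
  File "<stdin>", line 14, in <module>
  File "h.py", line 5, in world
    p=camera_params(cam);K=np.array(p['intrinsics'])
ValueError: time passes only in moves, steps and waits
```

View pics/w1c.png

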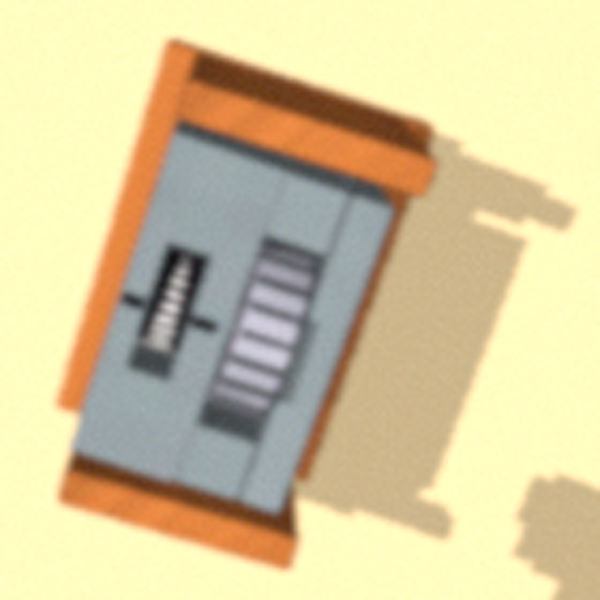

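```bash
python3 - <<'E'
from h import *
import pickle
pickle.dump({c:{k:np.array(v) for k,v in camera_params(c).items()} for c in ['scene','side','wrist']},open('cam.pkl','wb'))
E
sed -i "2a import pickle,os\nif os.path.exists('cam.pkl'):\n    _C=pickle.load(open('cam.pkl','rb'))\n    camera_params=lambda n:_C[n]" h.py
cat > m.py <<'E'
from h import *
np.set_printoptions(precision=1,suppress=True)
s=pickle.load(open('w1s.pkl','rb'))
k=140/600
P=[ptz('wrist',160+y*k-.4,260+x*k-.4,50,s)[:2] for x,y in [(178,125),(392,203),(280,512),(75,455)]]
P=np.array(P);print(P,P.mean(0))
ed=[P[0]-P[3],P[1]-P[2]];print([np.degrees(np.arctan2(e[1],e[0])) for e in ed],[np.linalg.norm(e) for e in ed],np.linalg.norm(P[0]-P[1]),np.linalg.norm(P[3]-P[2]))
for x,y in [(258,338),(166,312)]: print(ptz('wrist',160+y*k-.4,260+x*k-.4,50+6*(x>200),s))
z=[ptz('wrist',160+y*k-.4,260+x*k-.4,50,s)[:2] for x,y in [(125,298),(212,325)]];e=z[0]-z[1];print('zero line perp yaw',np.degrees(np.arctan2(e[1],e[0]))-90)
E
python3 m.py
```

```text
[[ 485.2 -230.1]
 [ 483.6 -268.6]
 [ 424.  -268.2]
 [ 423.3 -229.9]] [ 454.  -249.2]
[np.float64(-0.2604046685414141), np.float64(-0.4157570901586909)] [np.float64(61.93642699694202), np.float64(59.65890058719451)] 38.5187570250461 38.33917277840032
[ 455.6 -253.7   56. ]
[ 453.6 -237.7   50. ]
zero line perp yaw -0.22989429458775135
```

Request:
play_rows:
  moves:
    - [[0,0,0,8.85,100],[0,0,0,8.85,100],[0,0,0.5,0,100],[0,0,0,0,100]]

```text
time_s: 3.35
position: [451.8, -249.6, 133.8]
orientation: [[1.0, 0.002, -0.002], [0.002, -1.0, 0.002], [-0.002, -0.002, -1.0]]
wrist_force: [-0.0, 0.5, 0.2]
grip_width: 85.4
```

```bash
python3 go.py 454 -249 12 0
```

```text
t 3.35 pos [ 451.8 -249.6  133.8] yaw 0.09 F [-0.   0.5  0.2] w 85.4 j [-37.  20. -24.  46.  -0. 143.]
tool d mm [  2.5  -0.4 121.7] units [ 0.083 -0.014  4.058] turn about tool z 0.1
```

Request:
play_rows:
  moves:
    - [[0.05,0,0.7,0,100],[0,0,0.7,0,100],[0,0,0.7,0,100],[0,0,0.7,0,100],[0,0,0.6,0,100],[0,0,0.4,0,100],[0,0,0.25,0,100],[0,0,0,0,100]]
  grip_force: 40

```text
time_s: 4.35
position: [454.3, -250.1, 13.5]
orientation: [[1.0, 0.0, -0.001], [0.0, -1.0, 0.0], [-0.001, -0.0, -1.0]]
wrist_force: [-0.1, 0.1, -0.3]
grip_width: 85.6
```

Request:
play_rows:
  moves:
    - [[0,0,0,0,0],[0,0,0,0,0],[0,0,0,0,0],[0,0,0,0,0],[0,0,0,0,0],[0,0,0,0,0]]

```text
time_s: 5.1
position: [454.9, -250.3, 14.3]
orientation: [[1.0, -0.0, 0.001], [-0.0, -1.0, -0.0], [0.001, 0.0, -1.0]]
wrist_force: [-1.3, 2.3, 5.8]
grip_width: 39.5
```

Request:
play_rows:
  moves:
    - [[0,0,-0.2,0,0],[0,0,-0.5,0,0],[0,0,-0.7,0,0],[0,0,-0.7,0,0],[0,0,-0.4,0,0],[0,0,0,0,0]]

```text
time_s: 5.85
position: [455.0, -250.7, 89.8]
orientation: [[1.0, -0.0, 0.002], [-0.0, -1.0, -0.001], [0.002, 0.001, -1.0]]
wrist_force: [0.6, -0.8, -3.1]
grip_width: 39.8
```

```bash
python3 - <<'E'
from go import *
delta(545,-28,12,0)
im,d=capture('wrist');save('w2',im)
E
```

```text
t 5.85 pos [ 455.  -250.7   89.8] yaw -0.01 F [ 0.6 -0.8 -3.1] w 39.8 j [-37.  24. -27.  39.  -0. 143.]
tool d mm [  89.8 -222.8   77.7] units [ 2.993 -7.426  2.588] turn about tool z -0.0
```

View pics/w2.png

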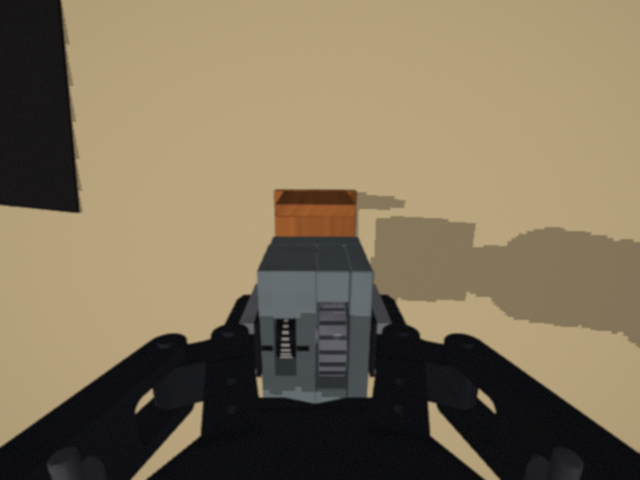

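The gauge is held squarely between the pads, clear of the cradle, with its top at about (330,317). Next I carry it to the pad.

Request:
play_rows:
  moves:
    - [[0.2,-0.4,0,0,0],[0.3,-0.8,0,0,0],[0.3,-0.9,0,0,0],[0.3,-0.9,0,0,0],[0.4,-0.9,0,0,0],[0.4,-0.9,0,0,0],[0.4,-0.9,0,0,0],[0.4,-0.9,0,0,0],[0.3,-0.6,0,0,0],[0,-0.23,0,0,0],[0,0,0.5,0,0],[0,0,0.8,0,0]]

```text
time_s: 7.4
position: [544.6, -28.2, 49.2]
orientation: [[1.0, -0.001, 0.001], [-0.001, -1.0, -0.001], [0.001, 0.001, -1.0]]
wrist_force: [-0.5, -0.5, -3.8]
grip_width: 39.9
```

Request:
play_rows:
  moves:
    - [[0,0,0.5,0,0],[0,0,0.4,0,0],[0,0,0.2,0,0],[0,0,0,0,0]]

```text
time_s: 7.9
position: [544.3, -27.4, 16.5]
orientation: [[1.0, -0.0, -0.0], [-0.0, -1.0, 0.0], [-0.0, -0.0, -1.0]]
wrist_force: [0.6, -0.6, -2.3]
grip_width: 39.3
```

Request:
play_rows:
  moves:
    - [[0,0,0.08,0,0],[0,0,0.05,0,0],[0,0,0,0,0]]

```text
time_s: 8.28
position: [544.6, -27.3, 13.1]
orientation: [[1.0, -0.0, 0.0], [-0.0, -1.0, -0.0], [0.0, 0.0, -1.0]]
wrist_force: [-0.0, -0.2, -3.4]
grip_width: 39.5
```

Request:
play_rows:
  moves:
    - [[0,0,0.04,0,0],[0,0,0,0,0]]

```text
time_s: 8.52
position: [544.5, -27.3, 11.7]
orientation: [[1.0, -0.0, -0.0], [-0.0, -1.0, 0.0], [-0.0, -0.0, -1.0]]
wrist_force: [-0.2, -0.2, -3.0]
grip_width: 39.9
```

Request:
play_rows:
  moves:
    - [[0,0,0.03,0,0],[0,0,0,0,0]]

```text
time_s: 8.78
position: [544.5, -27.3, 11.3]
orientation: [[1.0, -0.0, 0.0], [-0.0, -1.0, -0.0], [0.0, 0.0, -1.0]]
wrist_force: [-3.0, -0.3, 5.5]
grip_width: 39.8
```

Request:
play_rows:
  moves:
    - [[0,0,0.03,0,0],[0,0,0,0,0]]

```text
time_s: 9.02
position: [544.6, -27.3, 11.3]
orientation: [[1.0, -0.0, 0.001], [-0.0, -1.0, -0.0], [0.001, 0.0, -1.0]]
wrist_force: [-5.4, 0.5, 13.2]
grip_width: 39.8
```

Request:
play_rows:
  moves:
    - [[0,0,-0.03,0,0],[0,0,0,0,100],[0,0,0,0,100],[0,0,0,0,100],[0,0,0,0,100],[0,0,-0.3,0,100],[0,0,-0.8,0,100],[0,0,-1,0,100],[0,0,-1,-10,100],[0,0,-0.7,-10,100],[0,0,0,-10,100],[0,0,0,-10,100]]

```text
time_s: 10.52
position: [544.9, -27.3, 126.0]
orientation: [[0.762, 0.647, 0.001], [0.647, -0.762, -0.0], [0.001, 0.001, -1.0]]
wrist_force: [-0.8, -0.1, -1.0]
grip_width: 85.7
```

Request:
play_rows:
  moves:
    - [[0,0,0,-10,50],[0,0,0,-10,0],[0,0,0,-10,0],[0,0,0,-10,0],[0,0,0,-10,0],[0,0,0,0,0],[0,0,0,0,0]]

```text
time_s: 11.4
position: [544.6, -27.3, 125.1]
orientation: [[0.003, 1.0, 0.0], [1.0, -0.003, -0.0], [-0.0, 0.0, -1.0]]
wrist_force: [-1.0, -0.0, 0.0]
grip_width: 0.1
```

```bash
cat > look.py <<'E'
from go import *
import sys
n=sys.argv[1]
s=sense();im,d=capture('wrist');save(n,im);np.save(n+'.npy',im);np.save(n+'d.npy',d);pickle.dump(s,open(n+'s.pkl','wb'))
delta(544.5,-27.3,60,90,s)
if len(sys.argv)>2:
    for q in ['gauge_center','wheel_top','window']:
        for r in spot_point('wrist',q)[:2]: print(q,np.round(r['pixel']),round(r['score'],2))
E
python3 look.py w3 1
```

```text
t 11.4 pos [544.6 -27.3 125.1] yaw 89.85 F [-1. -0.  0.] w 0.1 j [-11.  24. -21.  46.  -0.  80.]
tool d mm [ 0.  -0.1 65.1] units [ 1.00e-03 -4.00e-03  2.17e+00] turn about tool z -0.1
gauge_center [233. 314.] 0.72
wheel_top [258. 310.] 0.88
window [234. 312.] 0.82
```

View pics/w3.png

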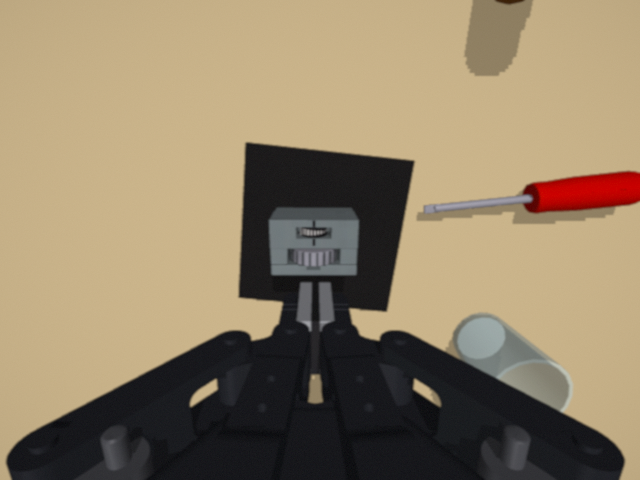

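The gauge stands on the pad at about (242,314), and the pads have let go of it. The window is at (232,314) and the wheel at (258,313), just ahead of the shut fingertips at (300,316).

```bash
python3 - <<'E'
from h import *
im=np.load('w3.npy')
save('w3c',np.clip(1.5*cv2.resize(im[195:315,250:380],(780,720),interpolation=cv2.INTER_CUBIC)[:600].astype(float),0,255).astype(np.uint8))
s=pickle.load(open('w3s.pkl','rb'))
for r,c,z,n in [(258,310,53,'wheel'),(234,312,47,'window'),(225,327,3,'padc'),(233,314,47,'zero')]: print(n,ptz('wrist',r,c,z,s).round(1))
print('tip px',proj('wrist',np.array(s['position']),s))
E
```

```text
wheel [541.7 -32.5  53. ]
window [543.1 -17.5  47. ]
padc [554.8 -22.3   3. ]
zero [544.4 -16.8  47. ]
tip px (np.float64(300.06855912350574), np.float64(314.07157358318915))
```

View pics/w3c.png

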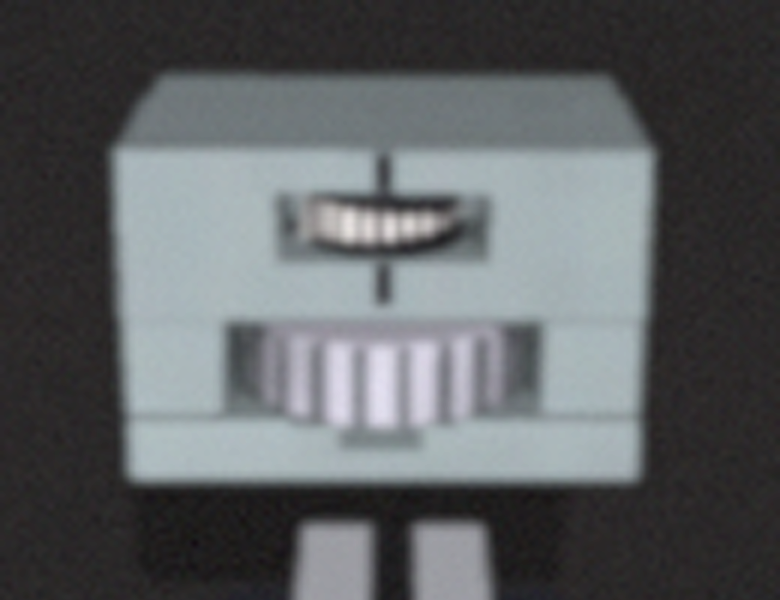

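Request:
play_rows:
  moves:
    - [[-0.29,-0.17,0.5,0,0],[0,0,0.8,0,0],[0,0,0.7,0,0],[0,0,0.27,0,0],[0,0,0,0,0],[0,0,0,0,0]]

```text
time_s: 12.35
position: [540.1, -36.1, 57.5]
orientation: [[0.0, 1.0, 0.001], [1.0, -0.0, -0.0], [-0.0, 0.001, -1.0]]
wrist_force: [-0.6, -0.4, 0.1]
grip_width: -0.1
```

```bash
python3 look.py w4
```

```text
t 12.35 pos [540.1 -36.1  57.5] yaw 89.99 F [-0.6 -0.4  0.1] w -0.1 j [-12.  28. -25.  37.  -0.  78.]
tool d mm [ 8.8  4.4 -2.5] units [ 0.294  0.146 -0.084] turn about tool z -0.0
```

View pics/w4.png

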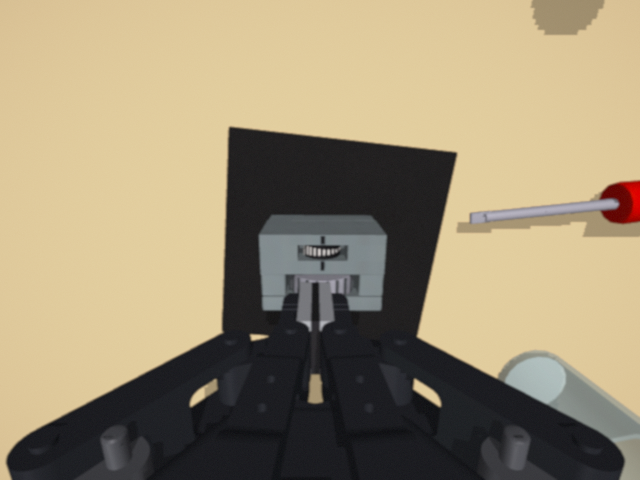

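The fingertips hover over the wheel at (288,315), left of its middle, and the window at (252,322) stays in view. Next I probe downward.

Request:
play_rows:
  moves:
    - [[0,0,0.08,0,0],[0,0,0.04,0,0],[0,0,0,0,0]]

```text
time_s: 12.78
position: [539.4, -36.0, 53.1]
orientation: [[0.0, 1.0, 0.0], [1.0, -0.0, 0.0], [0.0, 0.0, -1.0]]
wrist_force: [-0.2, 0.0, 0.6]
grip_width: 0.1
```

Request:
play_rows:
  moves:
    - [[0,0,0.04,0,0],[0,0,0,0,0]]

```text
time_s: 13.02
position: [539.5, -36.0, 52.1]
orientation: [[0.0, 1.0, 0.0], [1.0, -0.0, -0.0], [-0.0, 0.0, -1.0]]
wrist_force: [-1.4, 0.1, 3.2]
grip_width: -0.0
```

Request:
play_rows:
  moves:
    - [[0,0,0.03,0,0],[0,0,0,0,0]]

```text
time_s: 13.28
position: [539.6, -36.0, 51.3]
orientation: [[0.0, 1.0, 0.0], [1.0, -0.0, -0.0], [-0.0, 0.0, -1.0]]
wrist_force: [-1.2, -0.3, 6.4]
grip_width: -0.3
```

Pressing with about 6 N, I drag 10 mm toward +x.

Request:
play_rows:
  moves:
    - [[0,0.05,0,0,0],[0,0.07,0,0,0],[0,0.07,0,0,0],[0,0.07,0,0,0],[0,0.07,0,0,0],[0,0,0,0,0]]

```text
time_s: 14.02
position: [549.4, -36.1, 51.3]
orientation: [[0.0, 1.0, 0.0], [1.0, -0.0, -0.0], [-0.0, 0.0, -1.0]]
wrist_force: [-0.6, 0.2, 5.6]
grip_width: -0.1
```

```bash
cat > win.py <<'E'
import sys,subprocess
from h import *
n=sys.argv[1];im=np.load(n+'.npy')
r0,r1,c0,c1=[int(a) for a in sys.argv[2:6]] if len(sys.argv)>2 else (205,315,250,400)
k=780/(c1-c0)
save(n+'c',np.clip(1.5*cv2.resize(im[r0:r1,c0:c1],None,fx=k,fy=k,interpolation=cv2.INTER_CUBIC)[:600].astype(float),0,255).astype(np.uint8))
E
python3 look.py w5; python3 win.py w5
```

```text
t 14.03 pos [549.4 -36.1  51.3] yaw 89.99 F [-0.6  0.2  5.6] w -0.1 j [-11.  29. -24.  37.  -0.  79.]
tool d mm [ 8.8 -4.9 -8.7] units [ 0.292 -0.165 -0.29 ] turn about tool z -0.0
```

View pics/w5c.png

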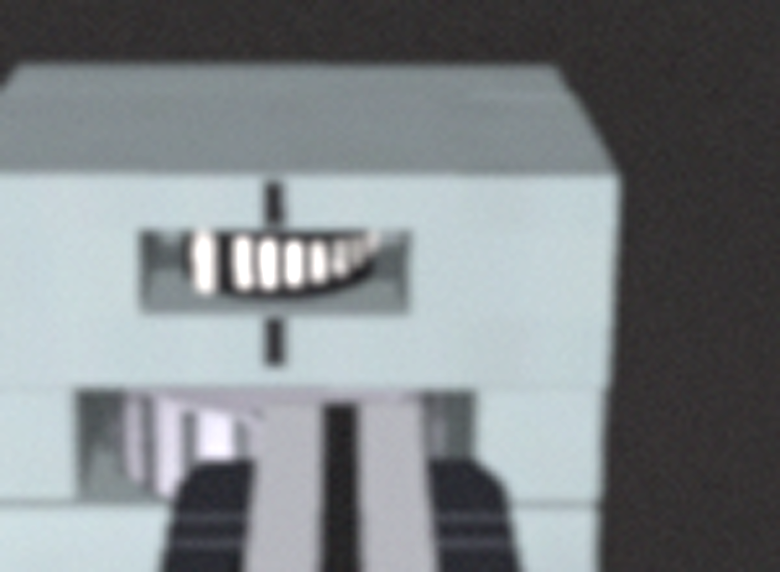

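The wheel turned without slip. In the crop the full-height white bar is at x≈203 and the zero line at x≈274, with dashes at 243, 268 and 293. So the wheel is at about -0.8 rad, which leaves about 12.8 mm of rim to go.

Request:
play_rows:
  moves:
    - [[0,0,-0.2,0,0],[0,-0.2,0,0,0],[0,-0.17,0,0,0],[0,0,0.1,0,0],[0,0,0.06,0,0],[0,0,0.04,0,0],[0,0,0,0,0]]

```text
time_s: 14.95
position: [538.2, -36.0, 51.2]
orientation: [[0.0, 1.0, -0.0], [1.0, -0.0, 0.0], [0.0, -0.0, -1.0]]
wrist_force: [-2.5, 0.6, 5.9]
grip_width: 0.2
```

Request:
play_rows:
  moves:
    - [[0,0.05,0,0,0],[0,0.07,0,0,0],[0,0.07,0,0,0],[0,0.07,0,0,0],[0,0.07,0,0,0],[0,0.05,0,0,0],[0,0,0,0,0]]

```text
time_s: 15.82
position: [550.0, -36.0, 51.4]
orientation: [[0.0, 1.0, 0.001], [1.0, -0.0, -0.0], [-0.0, 0.001, -1.0]]
wrist_force: [-1.8, 1.2, 5.6]
grip_width: -0.2
```

```bash
python3 look.py w6; python3 win.py w6
```

```text
t 15.82 pos [550.  -36.   51.4] yaw 90.0 F [-1.8  1.2  5.6] w -0.2 j [-11.  29. -24.  37.   0.  79.]
tool d mm [ 8.7 -5.5 -8.6] units [ 0.291 -0.184 -0.288] turn about tool z -0.0
```

View pics/w6c.png

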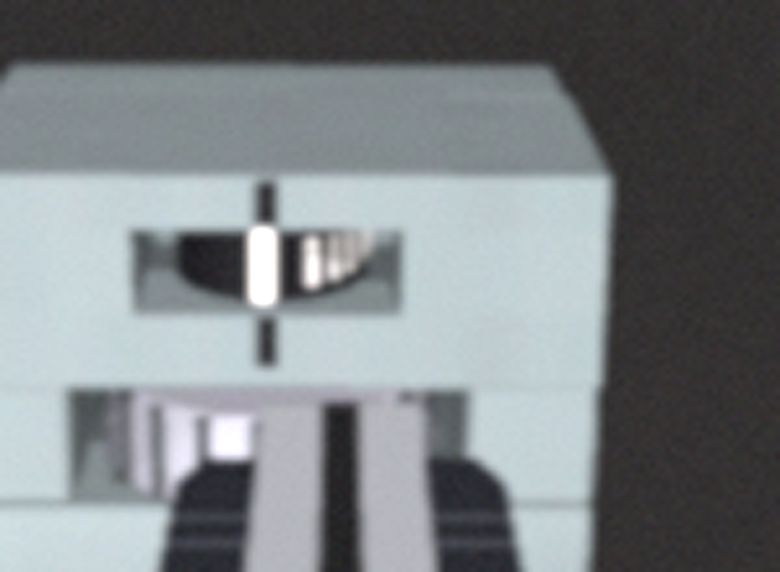

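The bar at x≈263 lies on the zero line at x≈266, about -0.03 rad. I lift off straight up, open the gripper and check.

Request:
play_rows:
  moves:
    - [[0,0,-0.3,0,0],[0,0,-1,0,0],[0,0,-1,0,50],[0.29,-0.18,-0.16,0,100],[0,0,0,0,100],[0,0,0,0,100],[0,0,0,0,100]]

```text
time_s: 16.75
position: [543.6, -27.3, 123.8]
orientation: [[0.0, 1.0, -0.002], [1.0, -0.0, 0.0], [0.0, -0.002, -1.0]]
wrist_force: [0.1, -0.1, -0.7]
grip_width: 85.2
```

```bash
python3 look.py w7 1; python3 win.py w7 195 315 250 380
```

```text
t 16.75 pos [543.6 -27.3 123.8] yaw 89.99 F [ 0.1 -0.1 -0.7] w 85.2 j [-11.  24. -21.  46.  -0.  79.]
tool d mm [-0.1  1.  63.8] units [-2.000e-03  3.300e-02  2.127e+00] turn about tool z -0.0
gauge_center [235. 317.] 0.85
wheel_top [259. 316.] 0.96
window [232. 315.] 0.87
```

View pics/w7c.png

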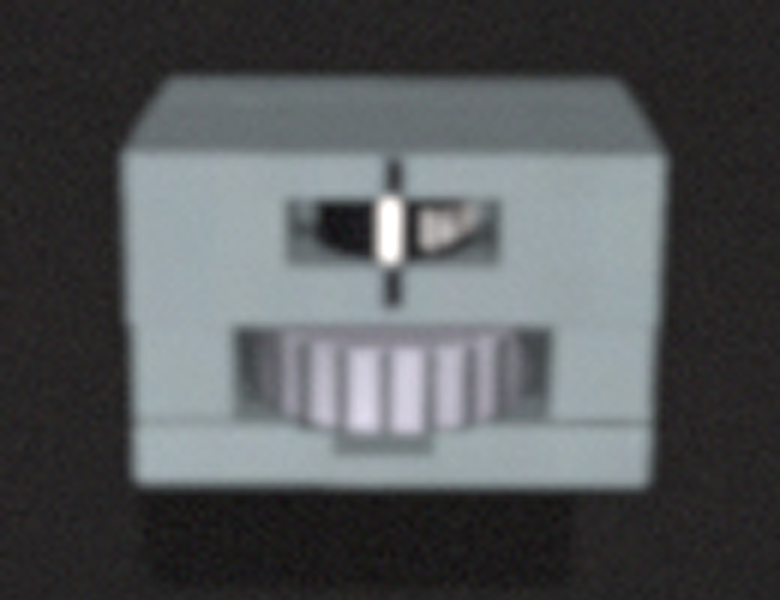

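The gauge hasn't moved: the line is at crop x≈394, with the bar right on it at x≈391. Before regrasping I measure the dock with the wrist camera.

Request:
play_rows:
  moves:
    - [[0.4,0,-0.4,0,100],[0.9,-0.1,-0.5,0,100],[1,-0.1,0,0,100],[1,-0.1,0,0,100],[1,-0.1,0,0,100],[1,-0.1,0,0,100],[1,-0.1,0,0,100],[0.9,-0.1,0,0,100],[0.5,-0.1,0,0,100],[0.2,0,0,0,100],[0,0,0,0,100],[0,0,0,0,100]]

```text
time_s: 18.45
position: [520.4, 209.0, 151.8]
orientation: [[0.001, 1.0, -0.0], [1.0, -0.001, -0.0], [-0.0, -0.0, -1.0]]
wrist_force: [-0.1, 0.4, -0.6]
grip_width: 85.4
```

```bash
python3 look.py w8; python3 - <<'E'
from h import *
for r in spot_point('wrist','dock_floor'): print(r)
E
```

```text
t 18.45 pos [520.4 209.  151.8] yaw 89.93 F [-0.1  0.4 -0.6] w 85.4 j [ 14.  24. -16.  50.  -0. 104.]
tool d mm [-236.2   24.4   91.9] units [-7.874  0.813  3.063] turn about tool z -0.1
{'pixel': [215.1, 310.9], 'score': 0.6}
{'pixel': [58.2, 271.3], 'score': 0.58}
```

View pics/w8.png

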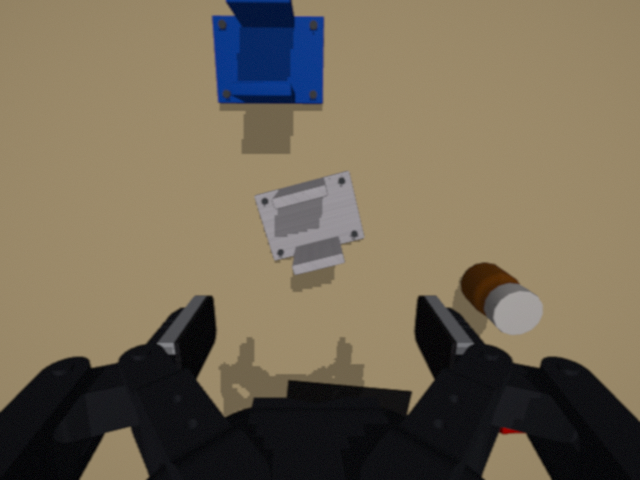

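The aluminium dock is at about (215,311), turned roughly 15° in the image. The blue look-alike is at (58,270) and the jar at (300,500). I crop in to fit the dock's corners.

```bash
python3 win.py w8 160 285 240 380; python3 - <<'E'
from h import *
im=np.load('w8.npy');print(im[205,330],im[200,300],im[300,450])
hsv=cv2.cvtColor(im,cv2.COLOR_RGB2HSV)
m=((hsv[...,1]<50)&(hsv[...,2]>60)).astype(np.uint8);m[:150]=0;m[290:]=0;m[:,:240]=0;m[:,385:]=0
print(m.sum());save('w8m',np.repeat(m[160:285,240:380,None]*255,3,2))
E
```

```text
[151 147 151] [152 149 153] [158 140 108]
7624
```

View pics/w8c.png

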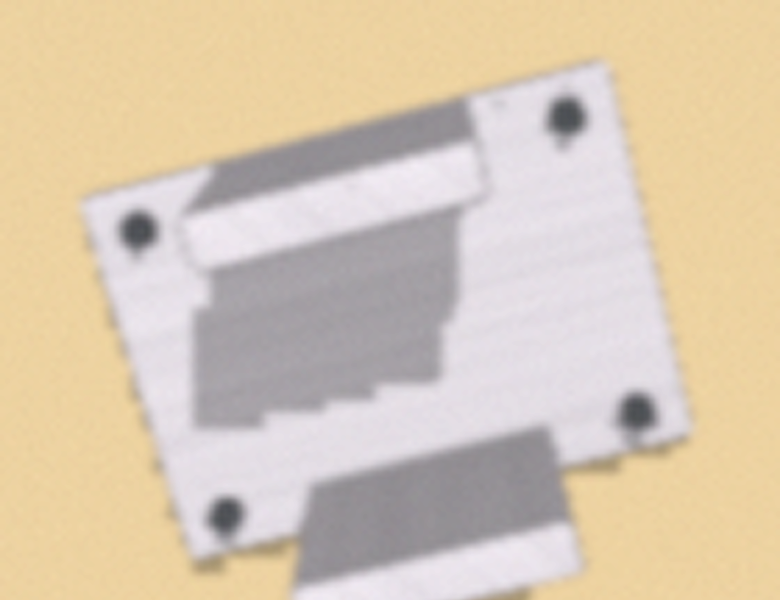

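```bash
python3 - <<'E'
from h import *
np.set_printoptions(precision=1,suppress=True)
s=pickle.load(open('w8s.pkl','rb'));k=140/780
f=lambda L,z:np.array([ptz('wrist',160+y*k-.4,240+x*k-.4,z,s)[:2] for x,y in L])
an=lambda e:np.degrees(np.arctan2(e[1],e[0]))
B=f([(138,231),(566,116),(636,412),(227,515)],6);print('bolts',B.mean(0),an(B[1]-B[0]),an(B[2]-B[3]),an(B[1]-B[2])-90,an(B[0]-B[3])-90)
C=f([(82,197),(608,62),(692,432),(195,558)],5);print('base',C,C.mean(0),an(C[1]-C[0]),an(C[2]-C[3]),an(C[1]-C[2])-90,an(C[0]-C[3])-90,np.linalg.norm(C[1]-C[0]),np.linalg.norm(C[2]-C[3]),np.linalg.norm(C[1]-C[2]),np.linalg.norm(C[0]-C[3]))
W=f([(183,222),(470,143),(487,190),(205,267)],54);print('wall1',W,W.mean(0),an(W[1]-W[0]),an(W[2]-W[3]))
V=f([(296,585),(568,523)],54);print('wall2 inner',V,V.mean(0),an(V[1]-V[0]))
i1=(W[2]+W[3])/2; print('mid',(i1+V.mean(0))/2,'gap',i1-V.mean(0))
E
```

```text
bolts [516.3 214.8] 14.942608990844759 14.69952515689153 14.519825319630698 14.930858983810126
base [[468.8 234.4]
 [549.3 254.7]
 [564.3 196.5]
 [484.2 175.3]] [516.6 215.2] 14.206273693140403 14.871658560810701 14.446318285271687 14.546292192924724 82.98847997951951 82.883529233916 60.076478906851285 61.03954427229853
wall1 [[490.4 239. ]
 [527.2 249. ]
 [529.4 243. ]
 [493.1 233.1]] [510. 241.] 15.295913849100536 15.291248046428988
wall2 inner [[504.  189.2]
 [540.7 198.1]] [522.3 193.7] 13.537220768060877
mid [516.8 215.9] gap [-11.1  44.4]
```

```bash
python3 - <<'E'
from h import *
np.set_printoptions(precision=1,suppress=True)
for n in ['w3','w7']:
    s=pickle.load(open(n+'s.pkl','rb'))
    L={'w3':[(113,148),(655,150),(645,484),(127,482)],'w7':[(123,150),(668,153),(655,488),(131,486)]}[n]
    P=np.array([ptz('wrist',195+y/6-.4,250+x/6-.4,47,s)[:2] for x,y in L]);print(n,P,P.mean(0),s['position'])
E
python3 go.py 544 -27.3 11.3 90
```

```text
w3 [[514.   -7.2]
 [574.3  -7.6]
 [574.5 -47.6]
 [514.  -47.2]] [544.2 -27.4] [544.6 -27.3 125.1]
w7 [[514.1  -7.1]
 [574.4  -7.4]
 [574.5 -47.4]
 [513.6 -47.2]] [544.2 -27.3] [543.6 -27.3 123.8]
t 18.55 pos [520.4 208.9 151.8] yaw 89.92 F [-0.3 -0.6  0.3] w 85.3 j [ 14.  24. -16.  50.  -0. 104.]
tool d mm [-236.2   23.9  140.5] units [-7.873  0.798  4.684] turn about tool z -0.1
```

Request:
play_rows:
  moves:
    - [[-0.4,0,0,0,100],[-0.9,0.1,0,0,100],[-1,0.1,0,0,100],[-1,0.1,0,0,100],[-1,0.1,0,0,100],[-1,0.1,0,0,100],[-1,0.1,0,0,100],[-0.9,0.1,0,0,100],[-0.5,0.1,0,0,100],[-0.17,0,0,0,100],[0,0,0.6,0,100],[0,0,0,0,100]]

```text
time_s: 20.05
position: [542.9, -25.7, 132.7]
orientation: [[-0.001, 1.0, -0.003], [1.0, 0.001, 0.001], [0.001, -0.003, -1.0]]
wrist_force: [-0.2, 0.1, 0.0]
grip_width: 85.5
```

```bash
python3 go.py 544.2 -27.3 12 90
```

```text
t 20.05 pos [542.9 -25.7 132.7] yaw 90.03 F [-0.2  0.1  0. ] w 85.5 j [-11.  23. -20.  47.   0.  79.]
tool d mm [ -1.7   1.7 120.7] units [-0.057  0.055  4.024] turn about tool z 0.0
```

Request:
play_rows:
  moves:
    - [[0,0,0.3,0,100],[0,0,0.8,0,100],[0,0,0.8,0,100],[0,0,0.8,0,100],[0,0,0.6,0,100],[0,0,0.4,0,100],[0,0,0.3,0,100],[0,0,0,0,100],[0,0,0,0,100]]

```text
time_s: 21.18
position: [544.7, -26.4, 14.3]
orientation: [[0.0, 1.0, 0.001], [1.0, -0.0, -0.0], [-0.0, 0.001, -1.0]]
wrist_force: [0.0, -0.2, -0.0]
grip_width: 85.4
```

```bash
python3 go.py 544.2 -27.3 12 90
```

```text
t 21.18 pos [544.7 -26.4  14.3] yaw 90.0 F [ 0.  -0.2 -0. ] w 85.4 j [-11.  32. -26.  31.   0.  79.]
tool d mm [-0.9 -0.5  2.3] units [-0.028 -0.017  0.077] turn about tool z -0.0
```

Request:
play_rows:
  moves:
    - [[-0.03,-0.02,0.07,0,100],[0,0,0,0,100],[0,0,0,0,0],[0,0,0,0,0],[0,0,0,0,0],[0,0,0,0,0],[0,0,0,0,0]]
  grip_force: 40

```text
time_s: 22.05
position: [543.7, -27.3, 11.9]
orientation: [[0.0, 1.0, 0.0], [1.0, -0.0, -0.0], [-0.0, 0.0, -1.0]]
wrist_force: [-1.8, -0.1, 6.4]
grip_width: 59.5
```

Request:
play_rows:
  moves:
    - [[0,0,-0.2,0,0],[0,0,-0.4,0,0],[0,0,-0.8,0,0],[0,0,-0.9,0,0],[0,0,-0.7,0,0],[0,0,0,0,0]]

```text
time_s: 22.8
position: [545.1, -27.5, 103.6]
orientation: [[0.0, 1.0, 0.004], [1.0, -0.0, -0.001], [-0.001, 0.004, -1.0]]
wrist_force: [0.7, 0.5, -4.2]
grip_width: 59.0
```

```bash
python3 look.py w9; python3 go.py 516.6 215.2 88 104.7
```

```text
t 22.8 pos [545.1 -27.5 103.6] yaw 90.0 F [ 0.7  0.5 -4.2] w 59.0 j [-11.  25. -22.  43.   0.  79.]
tool d mm [ 0.3 -0.7 43.6] units [ 0.008 -0.025  1.453] turn about tool z -0.0
t 22.85 pos [544.1 -27.4 102.3] yaw 89.99 F [-0.5  0.5 -3.4] w 59.5 j [-11.  25. -22.  43.   0.  79.]
tool d mm [242.6 -27.5  14.2] units [ 8.086 -0.918  0.473] turn about tool z -14.7
```

View pics/w9.png

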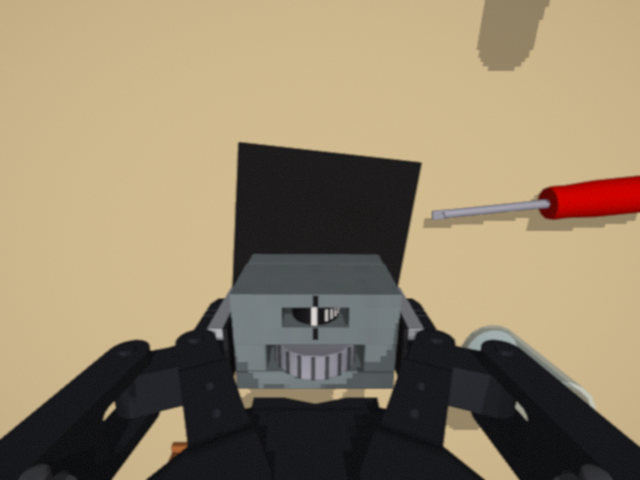

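The gauge is held by its short ends and looks level, with the bar on the line at (316,316). Next I carry it to above the dock.

Request:
play_rows:
  moves:
    - [[0.3,0,0,0,0],[0.7,-0.1,0,0,0],[0.9,-0.1,0,0,0],[1,-0.1,0,0,0],[1,-0.1,0,0,0],[1,-0.1,0,0,0],[1,-0.1,0,0,0],[0.9,-0.1,0,0,0],[0.7,-0.1,0,0,0],[0.4,-0.1,0,0,0],[0.19,-0.02,0,-7.3,0],[0,0,0,-7.4,0]]

```text
time_s: 24.35
position: [515.2, 215.8, 100.9]
orientation: [[-0.258, 0.966, -0.001], [0.966, 0.258, -0.0], [-0.0, -0.001, -1.0]]
wrist_force: [0.4, -0.4, -3.4]
grip_width: 59.0
```

Request:
play_rows:
  moves:
    - [[0,0,0.3,0,0],[0,0,0.3,0,0],[0,0,0,0,0],[0,0,0,0,0],[0,0,0,0,0]]

```text
time_s: 24.98
position: [516.3, 215.4, 83.9]
orientation: [[-0.253, 0.967, 0.001], [0.967, 0.253, 0.0], [0.0, 0.001, -1.0]]
wrist_force: [-0.2, -0.2, -3.4]
grip_width: 59.6
```

```bash
python3 look.py w10; python3 go.py 516.6 215.2 15 104.7; python3 - <<'E'
from h import *
for c in ['side','scene']:
    im,d=capture(c);save('w10'+c,im);np.save('w10'+c+'.npy',im)
E
python3 win.py w10side 290 400 215 345;python3 win.py w10scene 210 310 370 500
```

```text
t 24.98 pos [516.3 215.4  83.9] yaw 104.67 F [-0.2 -0.2 -3.4] w 59.6 j [ 15.  28. -21.  41.   0.  90.]
tool d mm [-241.9  -34.2   23.9] units [-8.064 -1.141  0.797] turn about tool z 14.7
t 25.02 pos [516.3 215.4  84. ] yaw 104.67 F [-0.2 -0.6 -3.5] w 59.5 j [ 15.  28. -21.  41.   0.  90.]
tool d mm [-0.3  0.2 69. ] units [-0.01   0.007  2.299] turn about tool z -0.0
```

View pics/w10.png

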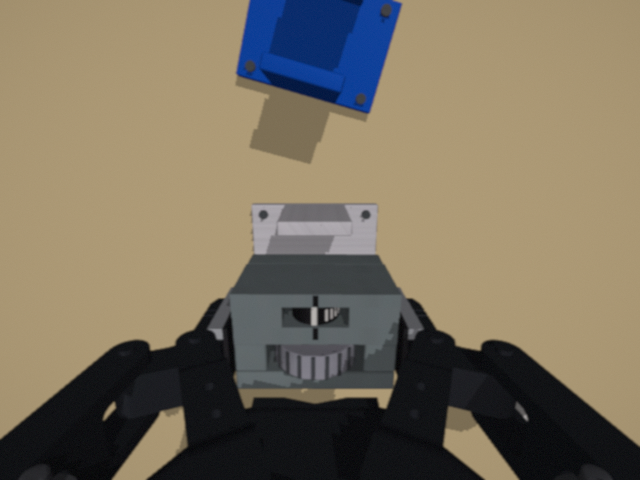

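View pics/w10sidec.png

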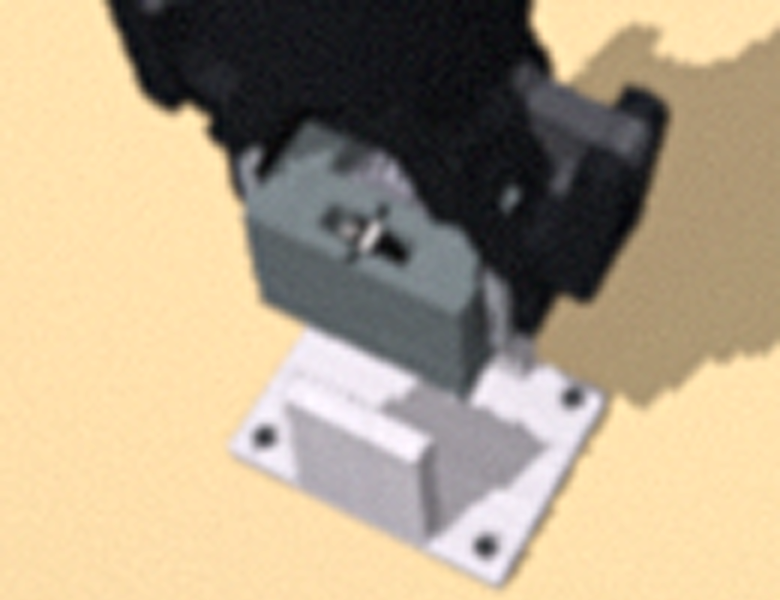

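View pics/w10scenec.png

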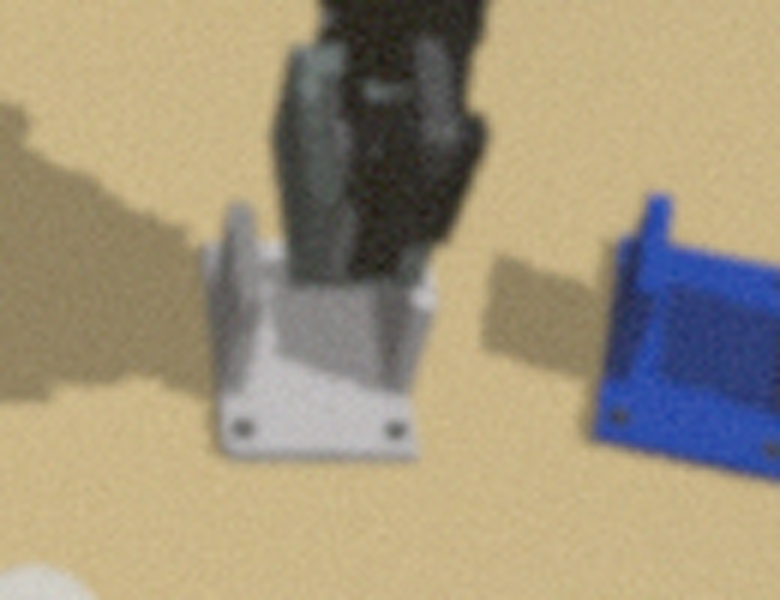

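The gauge is square to the dock: in the wrist view the dock's base is at (210–250, 252–378) and level with the gauge. I check the far wall's inner edge numerically.

```bash
python3 win.py w10 195 275 240 390; python3 - <<'E'
from h import *
s=pickle.load(open('w10s.pkl','rb'));R=np.array(s['orientation'])
for r in (219,220,221,234,235,236,237): print(r,(R.T@(ptz('wrist',r,315,54,s)-s['position'])).round(1))
E
```

```text
219 [31.5  0.4 29.9]
220 [30.9  0.4 29.9]
221 [30.4  0.4 29.9]
234 [23.4  0.4 29.9]
235 [22.8  0.4 29.9]
236 [22.3  0.4 29.9]
237 [21.7  0.4 29.9]
```

View pics/w10c.png

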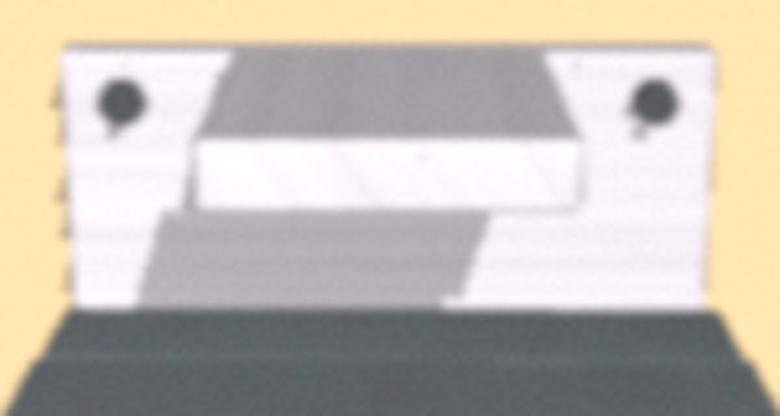

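Far wall: inner edge 22.8 mm and outer edge 30.2 mm from the TCP, against 22.5 and 30.5 expected. It is centred, so I lower gently.

Request:
play_rows:
  moves:
    - [[0,0,0.3,0,0],[0,0,0.3,0,0],[0,0,0.2,0,0],[0,0,0.2,0,0],[0,0,0,0,0]]

```text
time_s: 25.75
position: [515.5, 215.3, 53.0]
orientation: [[-0.254, 0.967, -0.001], [0.967, 0.254, -0.0], [0.0, -0.001, -1.0]]
wrist_force: [-0.3, 0.4, -2.6]
grip_width: 59.7
```

Request:
play_rows:
  moves:
    - [[0,0,0.2,0,0],[0,0,0.2,0,0],[0,0,0.25,0,0],[0,0,0.25,0,0],[0,0,0.15,0,0],[0,0,0,0,0]]

```text
time_s: 26.5
position: [515.6, 215.3, 21.7]
orientation: [[-0.254, 0.967, -0.001], [0.967, 0.254, -0.0], [-0.0, -0.001, -1.0]]
wrist_force: [-1.0, -0.0, -2.5]
grip_width: 59.9
```

Request:
play_rows:
  moves:
    - [[0,0,0.1,0,0],[0,0,0.07,0,0],[0,0,0,0,0]]

```text
time_s: 26.88
position: [515.9, 215.4, 17.0]
orientation: [[-0.254, 0.967, -0.0], [0.967, 0.254, -0.0], [-0.0, -0.0, -1.0]]
wrist_force: [-0.7, -0.5, -3.5]
grip_width: 59.2
```

Request:
play_rows:
  moves:
    - [[0,0,0.04,0,0],[0,0,0,0,0]]

```text
time_s: 27.12
position: [516.0, 215.4, 15.9]
orientation: [[-0.254, 0.967, -0.0], [0.967, 0.254, 0.0], [0.0, -0.0, -1.0]]
wrist_force: [0.1, -0.2, -3.3]
grip_width: 59.2
```

Request:
play_rows:
  moves:
    - [[0,0,0.04,0,0],[0,0,0,0,0]]

```text
time_s: 27.38
position: [516.2, 215.5, 15.0]
orientation: [[-0.254, 0.967, 0.0], [0.967, 0.254, 0.0], [0.0, 0.0, -1.0]]
wrist_force: [-1.4, 0.5, 0.6]
grip_width: 59.5
```

Request:
play_rows:
  moves:
    - [[0,0,0.02,0,0],[0,0,0,0,0]]

```text
time_s: 27.62
position: [516.2, 215.4, 14.9]
orientation: [[-0.254, 0.967, 0.001], [0.967, 0.254, 0.0], [-0.0, 0.001, -1.0]]
wrist_force: [-2.3, -0.5, 7.0]
grip_width: 59.3
```

The gauge is seated on the dock floor. I release it, rise and check.

Request:
play_rows:
  moves:
    - [[0,0,-0.02,0,0],[0,0,0,0,100],[0,0,0,0,100],[0,0,0,0,100],[0,0,0,0,100],[0,0,-0.3,0,100],[0,0,-0.8,0,100],[0,0,-1,0,100],[0,0,-1,0,100],[0,0,-0.8,0,100],[0,0,0,0,100],[0,0,0,0,100]]

```text
time_s: 29.12
position: [515.6, 215.3, 131.2]
orientation: [[-0.254, 0.967, -0.001], [0.967, 0.254, -0.0], [-0.0, -0.001, -1.0]]
wrist_force: [0.1, -0.5, -0.9]
grip_width: 85.1
```

```bash
python3 look.py w11 1; python3 win.py w11 180 300 240 390; python3 - <<'E'
from h import *
for c in ['side','scene']:
    im,d=capture(c);save('w11'+c,im);np.save('w11'+c+'.npy',im)
E
python3 win.py w11side 290 400 215 345
```

```text
t 29.12 pos [515.6 215.3 131.2] yaw 104.69 F [ 0.1 -0.5 -0.9] w 85.1 j [ 15.  25. -18.  48.  -0.  90.]
tool d mm [-242.   -33.5   71.2] units [-8.066 -1.118  2.375] turn about tool z 14.7
gauge_center [232. 315.] 0.34
wheel_top [258. 315.] 0.69
window [229. 316.] 0.91
```

View pics/w11c.png

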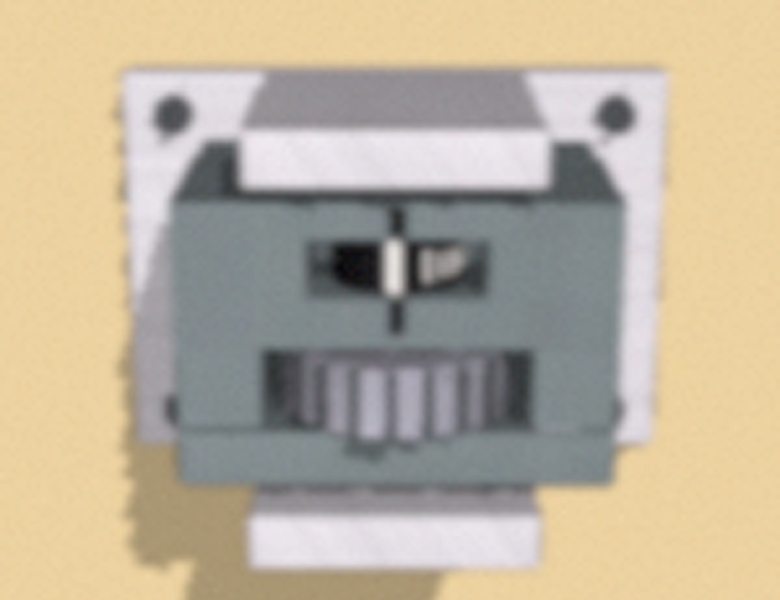

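View pics/w11sidec.png

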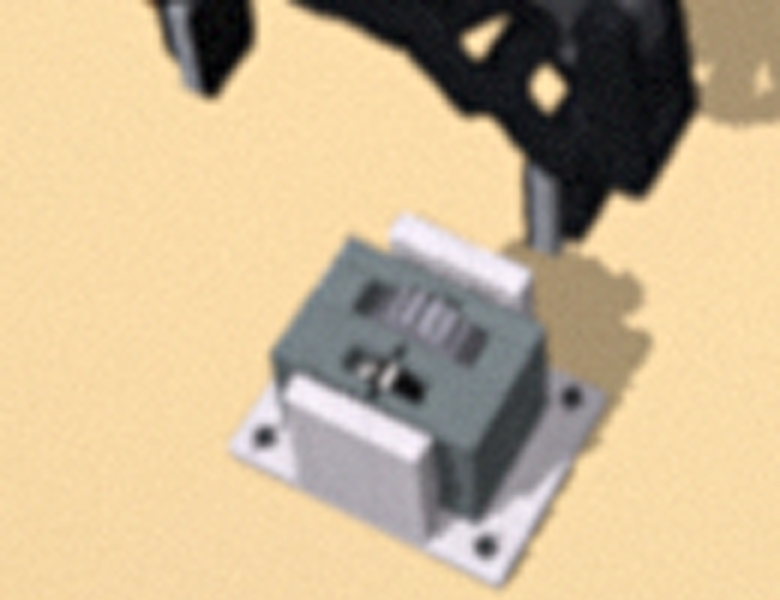

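View pics/w11scene.png

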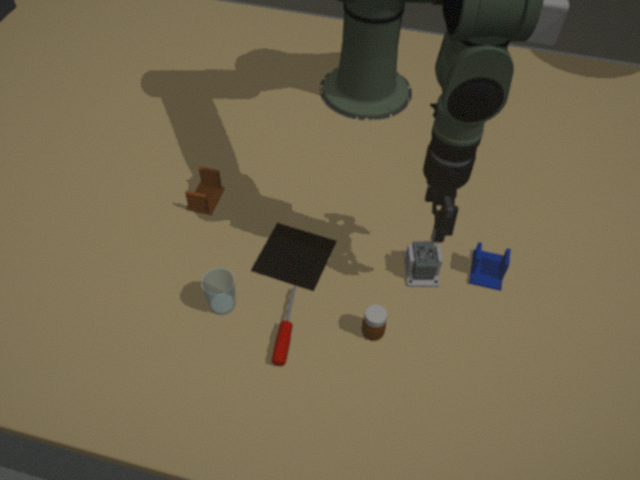

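The gauge sits centred and flush between the dock's walls with the bar (crop x≈394) on the line (x≈397). The gripper is clear, and the jar, beaker and screwdriver are where they were.

```bash
python3 -c "
from plant import *
print(job_done())"
```

```text
the job is handed in; nothing more can be done
None
```

I handed the job in at about 29 s of the 72 s allowed. The gauge is in the aluminium dock with the index bar on the zero line. No verdict is reported, so this rests on my own checks.

**What I did:**
- I took the gauge out of the cradle by its long sides, stood it on the pad and let go of it.
- I rolled the wheel with the shut fingertips in two strokes at about 6 N. The bar went from roughly -1.4 rad to about -0.03 rad.
- I then gripped the gauge by its short ends, lowered it into the dock until the wrist force showed floor contact (about 7 N at most), released it and rose clear.

**Last checks:**
- **Index bar:** within about 0.5 mm of the zero line after release (0.2 rad is 1.8 mm).
- **Position:** the TCP was within about 1 mm of the measured dock centre at release, and the gauge's yaw matched the dock's to within about 0.5°. The final wrist and side views show it upright and fully down between the walls.
- **Bystanders:** the jar, beaker, screwdriver and blue look-alike look unmoved in the final scene picture.
- **Failed or disagreeing:** none. One script stopped on a limit to calibration calls and did not affect the robot. On the last look, the network scored the gauge centre at only 0.34, though its pixel agreed with the picture.

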